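# Count three drawer knobs into the tray and hold the tool chest open

## Task

Stand exactly three of the five turned wooden drawer knobs upright in the low open tray, leaving the other two, the tray and everything else on the bench where they are. Then raise the lid of the plywood tool chest to 45 degrees and hold it there, so that the carver can put the tray away with both hands. The lid falls shut if let go: finish while the gripper is still holding it open at 45 degrees, and keep it still.

Things in the scene. Friction and masses are not known exactly. Their poses are not given: they have to be found in the camera images.
- chest_lid (a joint): opening angle in rad of the tool chest's lid: 0 shut, 0.785 = 45 degrees, stops at 1.4. Plain loose hinge, about 0.4 kg: the lid falls shut from any angle when let go. Plywood, 220 (front to back) x 280 x 12 thick, lying on the rim 110 above the bench (all sizes here in mm).
- chest_lid_handle (a point): grip point of the lid: middle of a dark steel bar handle, a round bar of diameter 11 and length 100, parallel to the hinge, standing 35 above the lid's top on two 8 thick posts 85 apart (mm); 30 behind the lid's front edge. Shut, it is 157.5 above the bench. The point turns with the lid (y along the bar).
- chest_lid_hinge (a point): middle of the lid's hinge line, at the underside of the lid's far edge, 110.5 mm above the bench; the point turns with the lid: y along the hinge, -x along the lid to its front edge, z out of its top. In this frame the handle's grip point is at (-190, 0, 47) mm. The lid opens by turning about +y (front edge goes up and back).
- chest: plywood tool chest, 220 x 280 x 110 high, walls 10 (mm), fixed to the bench. Origin: centre of its underside; -x its front, z up.
- tray: low open wooden tray, 180 (x) x 140 (y) x 30 high, walls and floor 6 thick (mm), 0.6 kg, loose on the bench. Origin: centre of its underside; x along its long side, z up.
- knob0: one of five alike turned wooden drawer knobs standing upright on the bench, 40 high, foot diameter 28, head diameter 32 between 24 and 36 up, narrower waist between (mm); about 25 g. Origin: centre of its foot; z up through the head.
- knob1: one of five alike turned wooden drawer knobs standing upright on the bench, 40 high, foot diameter 28, head diameter 32 between 24 and 36 up, narrower waist between (mm); about 25 g. Origin: centre of its foot; z up through the head.
- knob2: one of five alike turned wooden drawer knobs standing upright on the bench, 40 high, foot diameter 28, head diameter 32 between 24 and 36 up, narrower waist between (mm); about 25 g. Origin: centre of its foot; z up through the head.
- knob3: one of five alike turned wooden drawer knobs standing upright on the bench, 40 high, foot diameter 28, head diameter 32 between 24 and 36 up, narrower waist between (mm); about 25 g. Origin: centre of its foot; z up through the head.
- knob4: one of five alike turned wooden drawer knobs standing upright on the bench, 40 high, foot diameter 28, head diameter 32 between 24 and 36 up, narrower waist between (mm); about 25 g. Origin: centre of its foot; z up through the head.
- offcut: square wooden offcut among the knobs, 36 x 36 x 22 high (sizes in mm); not part of the job. Origin on its underside, z up.
- gouge: carving gouge lying flat, 225 long, 26 wide, 24 high (sizes in mm); not part of the job. Origin on its underside, z up.
- chisel: carving chisel lying flat, 225 long, 26 wide, 24 high (sizes in mm); not part of the job. Origin on its underside, z up.
- mallet: wooden mallet lying, about 285 long, head 70 x 130 x 60 high (sizes in mm); not part of the job. Origin on its underside, z up.
- jar: closed glass jar, diameter 66, 75 high (sizes in mm); not part of the job. Origin on its underside, z up.
- plane: iron bench plane, 240 x 58, about 107 high (sizes in mm); not part of the job. Origin on its underside, z up.
- brush: bench brush lying flat, 200 long, 42 wide, 20 high (sizes in mm); not part of the job. Origin on its underside, z up.

How it is judged:
By the outcome, as a careful person would: the job done as asked, in the order asked, and still so for the second after the job is handed in, while the arm keeps its last pose, push and grip.
It also fails if it takes over 72 s, if anything falls off the work surface, if the arm or the gripper's body presses on something with over 40 N, if the wrist force passes 120 N, or if a joint passes its speed limit or range.

## Robot

A 6-joint arm with a two-finger parallel gripper is mounted at the origin on the work surface. World frame = base frame: x ahead of the robot, y to its left, z up, the work surface at z = 0. Lengths are in m, angles in rad, forces in N, time in s.
With the tool pointing down it reaches from about 0.325 to 1 m from the base axis. Payload 5.1 kg.
Tool frame: the origin (TCP) lies at the very end of the fingers, on their centre line; the grasp point (between the pads) lies ctrl.grip_point_offset behind it (ctrl.grip_point_offset is the distance from the TCP to the grasp point, in m); z points along the fingers, y is the line along which they close (so a half turn about z gives the same grasp; the last joint's range is limited). The gripper opens to 85 mm and grips with 20 to 120 N. Pads are 22 mm wide; open, the fingers measure 114 mm over their backs; the gripper's body (76 mm by 85 mm) begins 54 mm behind the grasp point. The pads swing forward as they close: fully open they stand 13 mm farther back than shut.
Start: joints at [-1.338, 0.124, 1.65, -0, 1.367, -0.083], TCP at [0.202, -0.618, 0.231] pointing down, gripper open.
Joint ranges: [-2.61, 2.61], [-1.02, 2.33], [0.03, 2.71], [-1.35, 4.49], [0.32, 2.68], [-2.91, 2.91]. Speed limits (rad/s): [2.57, 2.57, 3.14, 3.14, 3.14, 3.14].

## Interface

Orientations are given as a 3x3 rotation matrix whose columns are the frame's x, y, z axes.
In Python, from rig import status, viewer, job, ctrl gives the robot as it stands. The module is installed in compiled form; this text tells all that it offers.
- The arm moves only by the tool play_rows, never from a script. Its argument "series" is one flat list of numbers, 7 for each row, row after row: the shift along the tool's x, y, z as a fraction of full scale, then the turn, a rotation vector about the tool's x, y, z as a fraction of full scale, then the opening, from 0 (shut) to 1 (fully open). In form: [x, y, z, rx, ry, rz, jaw, x, y, z, rx, ry, rz, jaw, ...]. A call has 1 to 5 rows; each row shifts and turns the commanded pose from where the row before left it, along the tool's axes as they then stand; what a row does not reach is not made up. Full scale, the value 1, is 20 mm for a shift and 0.12 rad for a turn. A row lasts 1/10 s, in which the tool goes at most 50 mm and 8.59 degrees, less where a joint would pass 70% of its speed; a pose out of reach is approached as far as the arm can. A call with a number of a shift or a turn outside -1 to 1 is refused whole. A call with a gripper value outside its range is refused whole. The fingers move at their own pace and stop on an object; "newtons" is the grip in N (left out, the last holds). Time passes only in rows, so rows that do not move let the fingers close. It gives the time, the measured TCP pose, the force, the opening and the grip force at its end, in the units of the state.
- status.read_state(): the state, without advancing time (a new reading comes with each control period).
- viewer.grab_frame(name): name is "side" or "top"; returns a dict with "pixels" (400x640x3 uint8, red, green, blue), "z_map" (400x640 float32, m along the optical axis (not along the pixel's ray), 0 where there is no reading), "fx", "fy", "cx", "cy" (pixels), "eye" and "rotation" of the camera in the world. Camera axes: x right, y up, looking along -z (the intrinsics and any distortion apply to the point x, -y, -z); pixel columns grow to the right and rows downward; lengths in m; the calibration is good to about 2 mm. A picture is of the moment at which its call begins.
- job.sign_off(): hands the job in; it is judged then, once.
The state is a dict: "clock": time; "joints": joint angles; "joint_vel": joint speeds; "tau": joint torques, N m; "tool_pos": TCP position; "eef_rot": TCP orientation; "contact_force": force on the tool from outside, world axes, zero at the start; "wrist_torque": the same for the moment, N m; "gripper_width": opening from 0.0 (shut) to 1.0 (fully open); "grip_force": force on a finger pad.
Only numpy, scipy, OpenCV 4.12 (cv2) and the standard library are available. Lean on these libraries where they do the work, as an engineer would, in place of code of your own. Each camera call takes 0.05 s, during which the arm holds its last target. There are 200 camera calls.

## Working session

There is one attempt and no reset: what is moved stays moved. The work goes in short steps, Python scripts to look and compute and a tool call to move; the robot and the scene stay as the last step left them, time stands still between calls to the robot, and variables do not carry over. Pictures are saved under pics/ and viewed, at most 10 in all, crops included, and the job is handed in when it is done.

Besides the shell and the picture viewer there is one more tool, called after ">>>" by a JSON object that holds its "op" and its "data", one argument or row to a line. play_rows: Moves the arm, as the interface text tells. Its arguments: {"type":"object","properties":{"series":{"type":"array","items":{"type":"number","minimum":-1,"maximum":1}},"newtons":{"type":"number"}},"required":["series"]}

```bash
mkdir -p pics; cat > h.py <<'E'
import numpy as np, cv2
from rig import status, viewer, job, ctrl
def pts(f):
    v,u=np.mgrid[0:400,0:640]; z=f["z_map"]
    p=np.stack([(u-f["cx"])/f["fx"]*z,-(v-f["cy"])/f["fy"]*z,-z],-1)
    return p@np.array(f["rotation"]).T+np.array(f["eye"])
def grab(n,name=None):
    f=viewer.grab_frame(n)
    if name: cv2.imwrite("pics/"+name,f["pixels"][:,:,::-1])
    return f,pts(f)
E
python3 - <<'E'
from h import *
for n in("top","side"):
    f,p=grab(n,n+"1.png"); print(n,f["eye"],np.round(f["rotation"],3).tolist(),f["fx"],f["cx"],f["cy"],{k:v for k,v in f.items() if k not in("pixels","z_map")}.keys())
    np.savez(n+".npz",p=p,px=f["pixels"],z=f["z_map"])
print(ctrl.grip_point_offset,status.read_state())
E
```

```text
top [0.43325945 0.00704681 1.4255356 ] [[0.013, 0.996, -0.087], [-1.0, 0.015, 0.015], [0.016, 0.087, 0.996]] 410.1521377830226 313.42767506974997 193.31552022127286 dict_keys(['fx', 'fy', 'cx', 'cy', 'eye', 'rotation'])
side [0.28260645 1.15791481 1.3407895 ] [[-0.977, 0.152, -0.147], [-0.211, -0.697, 0.685], [0.002, 0.7, 0.714]] 453.70904190375876 317.3788535040223 201.3580499256447 dict_keys(['fx', 'fy', 'cx', 'cy', 'eye', 'rotation'])
0.0187 {'clock': 0.1, 'joints': array([-1.33759050e+00,  1.24466749e-01,  1.65155511e+00,  1.10043220e-05,
        1.36749901e+00, -8.26229086e-02]), 'joint_vel': array([-0.0006395 ,  0.00014288, -0.00174376, -0.00205349,  0.00215624,
        0.00118722]), 'tau': array([ 1.73004405e-04, -4.24928176e+01, -3.66655684e+01, -1.87568467e-04,
        3.93098773e-03, -2.16726391e-05]), 'tool_pos': array([ 0.20172438, -0.6173182 ,  0.23014811]), 'eef_rot': array([[ 9.50540028e-01,  3.10601779e-01, -4.35119430e-04],
       [ 3.10602037e-01, -9.50538187e-01,  1.87850676e-03],
       [ 1.69869908e-04, -1.92074485e-03, -9.99998141e-01]]), 'contact_force': array([-0.37223554, -0.93799802,  0.11942034]), 'wrist_torque': array([ 0.01049411, -0.0737836 , -0.06221092]), 'grip_force': 0.0, 'gripper_width': 1.0018077966208216}
```

View pics/top1.png

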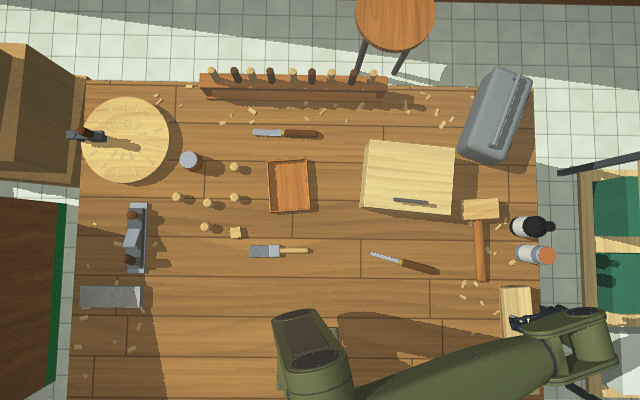

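View pics/side1.png

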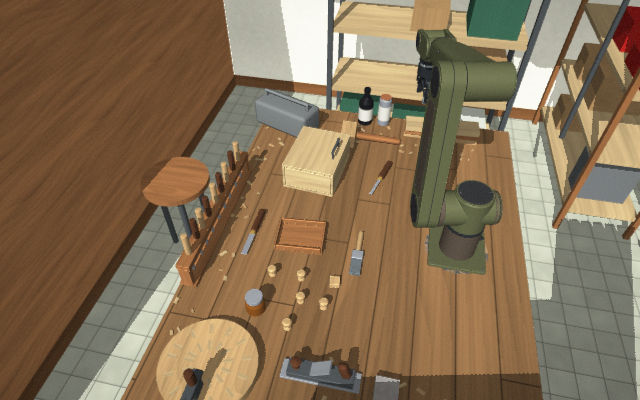

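The top view shows knobs at about (234,166), (177,197), (207,202), (234,197) and (205,226), and the offcut at (236,232). The tray is at (290,186), the chest lid at (408,178) and its handle at (411,202). The side view shows the same layout, with the knobs upright.

```bash
python3 - <<'E'
from h import *
for n,seeds in (("top",[(234,166),(177,197),(207,202),(234,197),(205,226),(236,232)]),("side",[(272,268),(301,272),(300,295),(323,301),(287,322),(335,281)])):
    d=np.load(n+".npz"); p=d["p"]
    for u,v in seeds:
        q=p[v-14:v+15,u-14:u+15].reshape(-1,3); 
        hi=q[(q[:,2]>.012)&(q[:,2]<.06)]; zt=np.percentile(hi[:,2],90)
        t=hi[hi[:,2]>zt-.006]
        print(n,(u,v),len(t),np.round([*(t[:,:2].min(0)+t[:,:2].max(0))/2,zt],4),np.round(np.ptp(t,axis=0),3))
d=np.load("top.npz");p=d["p"]
def rect(m,name):
    q=p[m].astype(np.float32); r=cv2.minAreaRect(np.ascontiguousarray(q[:,:2])*1000); print(name,len(q),r,np.median(q[:,2]))
    return np.round(cv2.boxPoints(r)).tolist()
win=np.zeros((400,640),bool); win[150:222,258:322]=1
print(rect(win&(p[...,2]>.022)&(p[...,2]<.04),"tray rim"))
print("tray floor z",np.median(p[180:190,285:295,2]))
win[:]=0; win[132:222,352:462]=1
print(rect(win&(p[...,2]>.112)&(p[...,2]<.132),"lid"))
print(rect(win&(p[...,2]>.145)&(p[...,2]<.18),"handle"))
d=np.load("side.npz");p=d["p"]
win[:]=0; win[120:165,320:362]=1
print(rect(win&(p[...,2]>.15)&(p[...,2]<.18),"handle side"))
win[:]=0; win[120:200,275:362]=1
print(rect(win&(p[...,2]>.112)&(p[...,2]<.132),"lid side"))
win[:]=0; win[210:260,265:335]=1
print(rect(win&(p[...,2]>.022)&(p[...,2]<.04),"tray side"))
E
```

```text
top (234, 166) 48 [0.6437 0.2582 0.0432] [0.028 0.027 0.009]
top (177, 197) 49 [0.5355 0.4488 0.0427] [0.027 0.031 0.009]
top (207, 202) 58 [0.5182 0.3436 0.0418] [0.031 0.031 0.009]
top (234, 197) 59 [0.5383 0.2534 0.0418] [0.028 0.03  0.008]
top (205, 226) 41 [0.4392 0.351  0.0435] [0.027 0.03  0.009]
top (236, 232) 82 [0.4055 0.2338 0.0257] [0.064 0.069 0.009]
side (272, 268) 33 [0.6411 0.2645 0.0431] [0.027 0.031 0.008]
side (301, 272) 39 [0.5329 0.2607 0.0428] [0.028 0.03  0.009]
side (300, 295) 49 [0.5151 0.3477 0.0419] [0.028 0.03  0.008]
side (323, 301) 58 [0.4339 0.3557 0.0414] [0.03  0.031 0.011]
side (287, 322) 53 [0.5336 0.4542 0.0433] [0.027 0.031 0.01 ]
side (335, 281) 68 [0.4149 0.2535 0.0256] [0.037 0.04  0.008]
tray rim 331 ((584.41796875, 74.60896301269531), (180.36666870117188, 140.045654296875), 4.973226070404053) 0.029480105
[[489.0, 137.0], [501.0, -3.0], [680.0, 13.0], [668.0, 152.0]]
tray floor z 0.006702350656595413
lid 5766 ((605.5161743164062, -320.75811767578125), (282.0049133300781, 220.6834716796875), 84.78031158447266) 0.12271883
[[483.0, -451.0], [703.0, -471.0], [728.0, -190.0], [508.0, -170.0]]
handle 122 ((525.966796875, -313.32952880859375), (109.5005874633789, 10.67412281036377), 85.10240173339844) 0.16152886
[[516.0, -367.0], [527.0, -368.0], [536.0, -259.0], [525.0, -258.0]]
handle side 47 ((522.4688110351562, -307.1805419921875), (109.26212310791016, 11.194307327270508), 85.25249481201172) 0.160713
[[512.0, -361.0], [524.0, -362.0], [533.0, -253.0], [521.0, -252.0]]
lid side 2217 ((617.5999145507812, -343.37347412109375), (340.8028564453125, 259.5848083496094), 85.02781677246094) 0.12163912
[[474.0, -502.0], [732.0, -524.0], [762.0, -185.0], [503.0, -162.0]]
tray side 301 ((580.593505859375, 79.21585845947266), (180.7989959716797, 149.47767639160156), 4.954619407653809) 0.027956732
[[484.0, 146.0], [497.0, -3.0], [677.0, 13.0], [664.0, 161.0]]
```

```bash
cat >> h.py <<'E'
from scipy.spatial.transform import Rotation as R
C=dict(A=(.6424,.2613),B=(.5345,.4515),C=(.5167,.3457),D=(.5356,.2570),E=(.4366,.3534))
TY=np.radians(5); T0=np.array([.5825,.077]); TX=np.array([np.cos(TY),np.sin(TY)]); TYV=np.array([-TX[1],TX[0]])
def slot(a,b=0): return T0+a*TX+b*TYV
DOWN=np.array([[TX[0],TX[1],0],[TX[1],-TX[0],0],[0,0,-1.]])
def go(p,Rt=DOWN,s=None):
    "units of tool shift (in the target orientation) and turn from the current pose"
    s=s or status.read_state(); R0=np.array(s["eef_rot"])
    print("shift",np.round(Rt.T@(np.array(p)-s["tool_pos"])/.02,2),"turn",np.round(R.from_matrix(R0.T@Rt).as_rotvec()/.12,2),
      "t",round(s["clock"],1),"w",round(s["gripper_width"],3),"gf",round(s["grip_force"],1),"p",np.round(s["tool_pos"],4),"F",np.round(s["contact_force"],1))
E
python3 -c "
from h import *
go((*C['C'],.12))"
```

```text
shift [ 19.89 -46.6    5.51] turn [-0.02  0.    1.9 ] t 0.1 w 1.002 gf 0.0 p [ 0.2017 -0.6173  0.2301] F [-0.4 -0.9  0.1]
```

>>> {"op": "play_rows", "data": {
  "series": [0,0,0,0,0,0.95,0.7,0,0,0,0,0,0.95,0.7,0,-1,0,0,0,0,0.7,0.43,-1,0,0,0,0,0.7,0.43,-1,0,0,0,0,0.7]
}}

```text
clock: 0.6
tool_pos: [0.2135, -0.5556, 0.2305]
eef_rot: [[0.996, 0.087, -0.0], [0.087, -0.996, 0.001], [-0.0, -0.001, -1.0]]
contact_force: [0.9, 0.0, 0.5]
gripper_width: 0.7
grip_force: 0.0
```

>>> {"op": "play_rows", "data": {
  "series": [0.43,-1,0,0,0,0,0.7,0.43,-1,0,0,0,0,0.7,0.43,-1,0,0,0,0,0.7,0.43,-1,0,0,0,0,0.7,0.43,-1,0,0,0,0,0.7]
}}

```text
clock: 1.1
tool_pos: [0.2478, -0.452, 0.2307]
eef_rot: [[0.996, 0.088, -0.0], [0.088, -0.996, 0.001], [-0.0, -0.001, -1.0]]
contact_force: [0.1, 0.4, -0.6]
gripper_width: 0.702
grip_force: 0.0
```

>>> {"op": "play_rows", "data": {
  "series": [0.43,-1,0,0,0,0,0.7,0.43,-1,0,0,0,0,0.7,0.43,-1,0,0,0,0,0.7,0.43,-1,0,0,0,0,0.7,0.43,-1,0,0,0,0,0.7]
}}

```text
clock: 1.6
tool_pos: [0.2818, -0.3487, 0.2308]
eef_rot: [[0.996, 0.087, -0.0], [0.087, -0.996, 0.001], [-0.0, -0.001, -1.0]]
contact_force: [0.9, 0.5, 0.2]
gripper_width: 0.702
grip_force: 0.0
```

>>> {"op": "play_rows", "data": {
  "series": [0.43,-1,0,0,0,0,0.7,0.43,-1,0,0,0,0,0.7,0.43,-1,0,0,0,0,0.7,0.43,-1,0,0,0,0,0.7,0.43,-1,0,0,0,0,0.7]
}}

```text
clock: 2.1
tool_pos: [0.3158, -0.2454, 0.2308]
eef_rot: [[0.996, 0.087, -0.0], [0.087, -0.996, 0.001], [-0.0, -0.001, -1.0]]
contact_force: [-0.6, 0.7, -0.1]
gripper_width: 0.697
grip_force: 0.0
```

>>> {"op": "play_rows", "data": {
  "series": [0.43,-1,0,0,0,0,0.7,0.43,-1,0,0,0,0,0.7,0.43,-1,0,0,0,0,0.7,0.43,-1,0,0,0,0,0.7,0.43,-1,0,0,0,0,0.7]
}}

```text
clock: 2.6
tool_pos: [0.3499, -0.142, 0.2309]
eef_rot: [[0.996, 0.088, -0.0], [0.088, -0.996, 0.0], [-0.0, -0.0, -1.0]]
contact_force: [0.6, 0.0, -0.6]
gripper_width: 0.699
grip_force: 0.0
```

>>> {"op": "play_rows", "data": {
  "series": [0.43,-1,0,0,0,0,0.7,0.43,-1,0,0,0,0,0.7,0.43,-1,0,0,0,0,0.7,0.43,-1,0,0,0,0,0.7,0.43,-1,0,0,0,0,0.7]
}}

```text
clock: 3.1
tool_pos: [0.3839, -0.0387, 0.2309]
eef_rot: [[0.996, 0.088, -0.0], [0.088, -0.996, 0.0], [-0.0, -0.0, -1.0]]
contact_force: [-0.5, -0.4, 1.1]
gripper_width: 0.7
grip_force: 0.0
```

>>> {"op": "play_rows", "data": {
  "series": [0.43,-1,0,0,0,0,0.7,0.43,-1,0,0,0,0,0.7,0.43,-1,0,0,0,0,0.7,0.43,-1,0,0,0,0,0.7,0.43,-1,0,0,0,0,0.7]
}}

```text
clock: 3.6
tool_pos: [0.418, 0.0647, 0.2309]
eef_rot: [[0.996, 0.088, -0.001], [0.088, -0.996, -0.0], [-0.001, -0.0, -1.0]]
contact_force: [0.4, -0.1, -0.8]
gripper_width: 0.698
grip_force: 0.0
```

>>> {"op": "play_rows", "data": {
  "series": [0.43,-1,0,0,0,0,0.7,0.43,-1,0,0,0,0,0.7,0.43,-1,0,0,0,0,0.7,0.43,-1,0,0,0,0,0.7,0.43,-1,0,0,0,0,0.7]
}}

```text
clock: 4.1
tool_pos: [0.452, 0.168, 0.2308]
eef_rot: [[0.996, 0.088, -0.001], [0.088, -0.996, -0.0], [-0.001, 0.0, -1.0]]
contact_force: [-0.1, 0.0, 0.0]
gripper_width: 0.698
grip_force: 0.0
```

>>> {"op": "play_rows", "data": {
  "series": [0.43,-1,0,0,0,0,0.7,0.43,-1,0,0,0,0,0.7,0.43,-1,0,0,0,0,0.7,0.43,-1,1,0,0,0,0.7,0,0,0,0,0,0,0.7]
}}

```text
clock: 4.6
tool_pos: [0.4781, 0.2508, 0.2081]
eef_rot: [[0.996, 0.09, -0.005], [0.09, -0.996, -0.002], [-0.005, 0.001, -1.0]]
contact_force: [0.3, -0.3, -0.5]
gripper_width: 0.701
grip_force: 0.0
```

```bash
python3 -c "
from h import *
go((*C['C'],.06))"
```

```text
shift [ 2.34 -4.56  7.4 ] turn [0.01 0.04 0.02] t 4.6 w 0.701 gf 0.0 p [0.4781 0.2508 0.2081] F [ 0.3 -0.3 -0.5]
```

>>> {"op": "play_rows", "data": {
  "series": [0.47,-0.91,1,0,0.04,0.02,0.7,0.47,-0.91,1,0,0,0,0.7,0.47,-0.91,1,0,0,0,0.7,0.47,-0.91,1,0,0,0,0.7,0.46,-0.92,1,0,0,0,0.7]
}}

```text
clock: 5.1
tool_pos: [0.5188, 0.3446, 0.111]
eef_rot: [[0.996, 0.085, 0.004], [0.085, -0.996, -0.0], [0.004, 0.001, -1.0]]
contact_force: [0.1, -0.1, -0.4]
gripper_width: 0.699
grip_force: 0.0
```

```bash
python3 - <<'E'
from h import *
go((*C['C'],.01))
f,p=grab("side","side2.png"); cv2.imwrite("pics/s2c.png",cv2.resize(f["pixels"][200:350,220:420,::-1],(800,600)))
E
```

```text
shift [-0.1  -0.07  5.05] turn [ 0.   -0.04 -0.02] t 5.1 w 0.699 gf 0.0 p [0.5188 0.3446 0.111 ] F [ 0.1 -0.1 -0.4]
```

View pics/s2c.png

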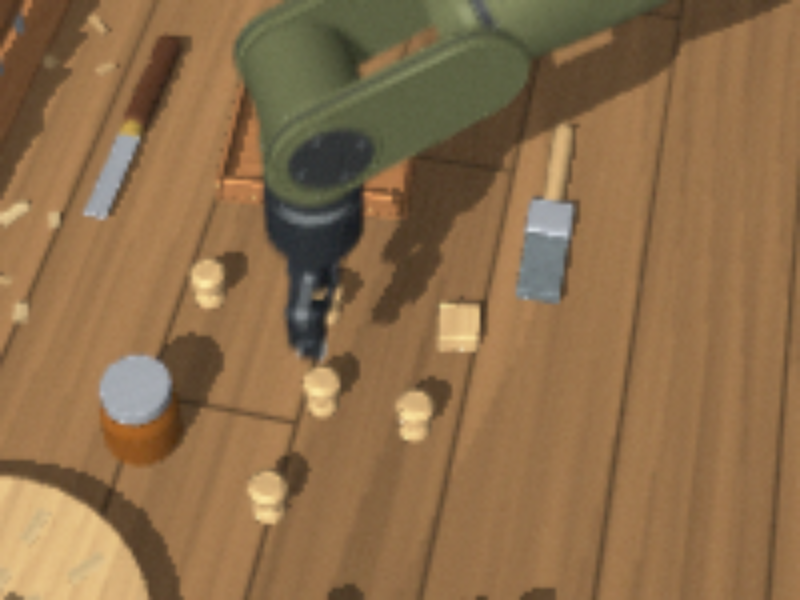

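The gripper hangs straight over knob C at crop (320,390), with neighbours clear, so I'll descend and grip.

>>> {"op": "play_rows", "data": {
  "series": [-0.1,-0.07,1,0,-0.04,-0.02,0.7,0,0,1,0,0,0,0.7,0,0,1,0,0,0,0.7,0,0,1,0,0,0,0.7,0,0,1,0,0,0,0.7],
  "newtons": 25
}}

```text
clock: 5.65
tool_pos: [0.5163, 0.3447, 0.0109]
eef_rot: [[0.996, 0.087, -0.0], [0.087, -0.996, -0.0], [-0.0, 0.0, -1.0]]
contact_force: [-0.3, -0.7, -0.2]
gripper_width: 0.701
grip_force: 0.0
```

>>> {"op": "play_rows", "data": {
  "series": [0,0,0,0,0,0,0.3,0,0,0,0,0,0,0.1,0,0,0,0,0,0,0.1,0,0,0,0,0,0,0.1,0,0,0,0,0,0,0.1]
}}

```text
clock: 6.15
tool_pos: [0.5172, 0.3463, 0.0127]
eef_rot: [[0.996, 0.088, 0.002], [0.088, -0.996, 0.001], [0.002, -0.001, -1.0]]
contact_force: [-0.5, 0.6, -0.5]
gripper_width: 0.358
grip_force: 24.7
```

```bash
python3 -c "
from h import *
go((*slot(.052),.10))"
```

```text
shift [ 4.68 13.7  -4.37] turn [-0.01 -0.01  0.  ] t 6.2 w 0.358 gf 24.7 p [0.5172 0.3463 0.0127] F [-0.5  0.6 -0.5]
```

>>> {"op": "play_rows", "data": {
  "series": [0,0,-1,0,0,0,0.1,0,0,-1,0,0,0,0.1,0,0,-1,0,0,0,0.1,0,0.7,-1,0,0,0,0.1,0.38,1,-0.4,0,0,0,0.1]
}}

```text
clock: 6.65
tool_pos: [0.528, 0.3138, 0.1027]
eef_rot: [[0.996, 0.09, 0.004], [0.09, -0.996, 0.002], [0.004, -0.002, -1.0]]
contact_force: [0.6, -0.5, 0.2]
gripper_width: 0.356
grip_force: 24.9
```

>>> {"op": "play_rows", "data": {
  "series": [0.36,1,0,0,0,0,0.1,0.36,1,0,0,0,0,0.1,0.36,1,0,0,0,0,0.1,0.36,1,0,0,0,0,0.1,0.36,1,0,0,0,0,0.1]
}}

```text
clock: 7.15
tool_pos: [0.5723, 0.2156, 0.1001]
eef_rot: [[0.996, 0.088, 0.001], [0.088, -0.996, 0.0], [0.001, -0.0, -1.0]]
contact_force: [-0.1, 0.8, -0.0]
gripper_width: 0.359
grip_force: 24.8
```

>>> {"op": "play_rows", "data": {
  "series": [0.36,1,0,0,0,0,0.1,0.36,1,0,0,0,0,0.1,0.36,1,0,0,0,0,0.1,0.36,1,0,0,0,0,0.1,0.36,1,0,0,0,0,0.1]
}}

```text
clock: 7.65
tool_pos: [0.6169, 0.1191, 0.1001]
eef_rot: [[0.996, 0.088, 0.001], [0.088, -0.996, 0.0], [0.001, -0.0, -1.0]]
contact_force: [0.2, 0.3, 0.5]
gripper_width: 0.358
grip_force: 24.9
```

>>> {"op": "play_rows", "data": {
  "series": [0.36,1,0,0,0,0,0.1,0.36,1,0,0,0,0,0.1,0,0,0,0,0,0,0.1]
}}

```text
clock: 7.95
tool_pos: [0.6354, 0.0793, 0.1002]
eef_rot: [[0.996, 0.085, 0.001], [0.085, -0.996, -0.0], [0.001, 0.001, -1.0]]
contact_force: [-0.6, -0.7, -0.5]
gripper_width: 0.358
grip_force: 24.9
```

```bash
python3 -c "
from h import *
go((*slot(.052),.020))"
```

```text
shift [-0.04 -0.12  4.01] turn [ 0.01 -0.01 -0.02] t 8.0 w 0.358 gf 24.9 p [0.6354 0.0793 0.1002] F [-0.6 -0.7 -0.5]
```

>>> {"op": "play_rows", "data": {
  "series": [0,-0.12,1,0,0,0,0.1,0,0,1,0,0,0,0.1,0,0,1,0,0,0,0.1,0,0,0.6,0,0,0,0.1,0,0,0.4,0,0,0,0.1]
}}

```text
clock: 8.45
tool_pos: [0.6333, 0.0842, 0.0185]
eef_rot: [[0.996, 0.088, -0.001], [0.088, -0.996, 0.0], [-0.001, -0.0, -1.0]]
contact_force: [-0.9, 0.1, 1.1]
gripper_width: 0.36
grip_force: 24.9
```

>>> {"op": "play_rows", "data": {
  "series": [0,0,0,0,0,0,0.1,0,0,0,0,0,0,0.45,0,0,0,0,0,0,0.62,0,0,0,0,0,0,0.62,0,0,-0.5,0,0,0,0.62]
}}

```text
clock: 8.95
tool_pos: [0.6331, 0.0836, 0.0288]
eef_rot: [[0.996, 0.088, -0.002], [0.088, -0.996, -0.0], [-0.002, -0.0, -1.0]]
contact_force: [-0.6, -0.3, 0.2]
gripper_width: 0.617
grip_force: 0.0
```

>>> {"op": "play_rows", "data": {
  "series": [0,0,-1,0,0,0,0.62,0,0,-1,0,0,0,0.62,0,0,-1,0,0,0,0.62,0,0,-0.5,0,0,0,0.62,0,0,0,0,0,0,0.7]
}}

```text
clock: 9.45
tool_pos: [0.6356, 0.0837, 0.1024]
eef_rot: [[0.996, 0.088, 0.005], [0.088, -0.996, 0.0], [0.005, 0.0, -1.0]]
contact_force: [-0.0, 0.6, -0.3]
gripper_width: 0.702
grip_force: 0.0
```

```bash
python3 -c "
from h import *
go((*C['D'],.10))"
```

```text
shift [-4.23 -9.07  0.12] turn [ 0.   -0.04  0.  ] t 9.4 w 0.702 gf 0.0 p [0.6356 0.0837 0.1024] F [-0.   0.6 -0.3]
```

>>> {"op": "play_rows", "data": {
  "series": [-0.46,-1,0,0,-0.04,0,0.7,-0.46,-1,0,0,0,0,0.7,-0.46,-1,0,0,0,0,0.7,-0.46,-1,0,0,0,0,0.7,-0.46,-1,0,0,0,0,0.7]
}}

```text
clock: 9.95
tool_pos: [0.5781, 0.1797, 0.0983]
eef_rot: [[0.996, 0.087, -0.007], [0.087, -0.996, -0.001], [-0.007, 0.0, -1.0]]
contact_force: [0.5, 0.2, -0.6]
gripper_width: 0.698
grip_force: 0.0
```

>>> {"op": "play_rows", "data": {
  "series": [-0.46,-1,0,0,0,0,0.7,-0.46,-1,0,0,0,0,0.7,-0.46,-1,0,0,0,0,0.7,-0.46,-1,0,0,0,0,0.7,0,0,0,0,0,0,0.7]
}}

```text
clock: 10.45
tool_pos: [0.5338, 0.2571, 0.0985]
eef_rot: [[0.996, 0.09, -0.007], [0.09, -0.996, -0.001], [-0.007, 0.0, -1.0]]
contact_force: [0.1, -0.4, -0.3]
gripper_width: 0.701
grip_force: 0.0
```

```bash
python3 - <<'E'
from h import *
go((*C['D'],.011))
f,p=grab("side","side3.png"); cv2.imwrite("pics/s3c.png",cv2.resize(f["pixels"][200:350,220:420,::-1],(800,600)))
E
```

```text
shift [0.09 0.01 4.37] turn [0.   0.06 0.03] t 10.4 w 0.701 gf 0.0 p [0.5338 0.2571 0.0985] F [ 0.1 -0.4 -0.3]
```

View pics/s3c.png

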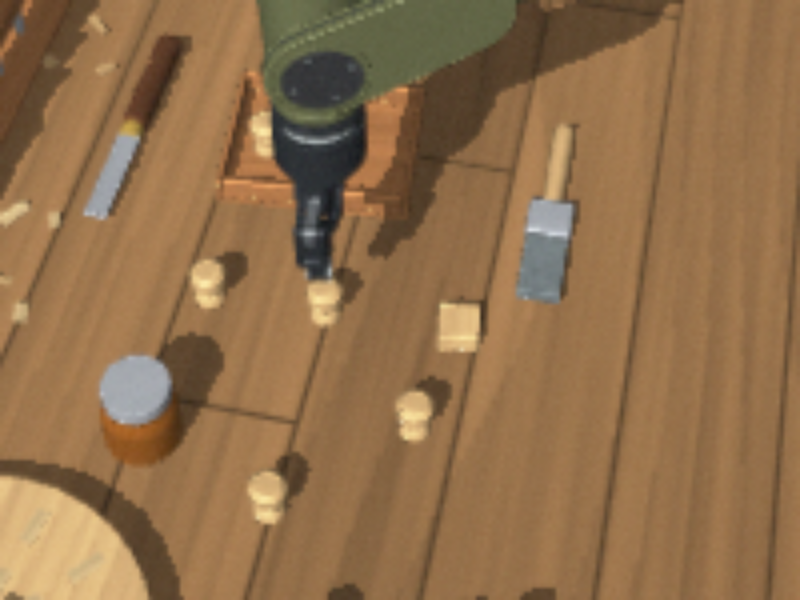

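The first knob stands upright in the tray at crop (262,130), and the gripper is over knob D at (323,300).

>>> {"op": "play_rows", "data": {
  "series": [0.09,0,1,0,0.05,0.02,0.7,0,0,1,0,0,0,0.7,0,0,1,0,0,0,0.7,0,0,1,0,0,0,0.7,0,0,0.37,0,0,0,0.7]
}}

```text
clock: 11.0
tool_pos: [0.5361, 0.2542, 0.0095]
eef_rot: [[0.996, 0.084, -0.003], [0.084, -0.996, -0.002], [-0.003, 0.002, -1.0]]
contact_force: [0.5, -0.4, -0.5]
gripper_width: 0.697
grip_force: 0.0
```

>>> {"op": "play_rows", "data": {
  "series": [0,0,0,0,0,0,0.3,0,0,0,0,0,0,0.1,0,0,0,0,0,0,0.1,0,0,0,0,0,0,0.1,0,0,0,0,0,0,0.1]
}}

```text
clock: 11.5
tool_pos: [0.5381, 0.2561, 0.0133]
eef_rot: [[0.996, 0.085, 0.003], [0.085, -0.996, 0.001], [0.003, -0.0, -1.0]]
contact_force: [0.6, 0.5, -0.4]
gripper_width: 0.355
grip_force: 24.7
```

>>> {"op": "play_rows", "data": {
  "series": [0,0,-1,0,0,0,0.1,0,0,-1,0,0,0,0.1,0,0,-1,0,0,0,0.1,0,1,-1,0,0,0,0.1,-0.12,1,-0.4,0,0,0,0.1]
}}

```text
clock: 12.0
tool_pos: [0.5401, 0.2162, 0.1035]
eef_rot: [[0.996, 0.087, 0.006], [0.087, -0.996, 0.001], [0.006, -0.001, -1.0]]
contact_force: [-0.1, -0.1, -0.2]
gripper_width: 0.359
grip_force: 24.8
```

>>> {"op": "play_rows", "data": {
  "series": [-0.12,1,0,0,0,0,0.1,-0.12,1,0,0,0,0,0.1,-0.12,1,0,0,0,0,0.1,-0.12,1,0,0,0,0,0.1,-0.12,1,0,0,0,0,0.1]
}}

```text
clock: 12.5
tool_pos: [0.535, 0.1144, 0.1008]
eef_rot: [[0.996, 0.086, 0.002], [0.086, -0.996, 0.0], [0.002, 0.0, -1.0]]
contact_force: [-0.2, -0.3, -0.3]
gripper_width: 0.356
grip_force: 24.8
```

>>> {"op": "play_rows", "data": {
  "series": [-0.12,1,0,0,0,0,0.1,-0.12,1,0,0,0,0,0.1,0,0,0,0,0,0,0.1]
}}

```text
clock: 12.8
tool_pos: [0.5337, 0.0733, 0.1008]
eef_rot: [[0.997, 0.083, 0.002], [0.083, -0.997, -0.0], [0.002, 0.0, -1.0]]
contact_force: [0.5, -0.3, -0.5]
gripper_width: 0.361
grip_force: 24.9
```

```bash
python3 -c "
from h import *
go((*slot(-.052),.020))"
```

```text
shift [-0.15  0.03  4.04] turn [ 0.   -0.01 -0.04] t 12.8 w 0.361 gf 24.9 p [0.5337 0.0733 0.1008] F [ 0.5 -0.3 -0.5]
```

>>> {"op": "play_rows", "data": {
  "series": [-0.1,0,1,0,0,-0.02,0.1,0,0,1,0,0,0,0.1,0,0,1,0,0,0,0.1,0,0,0.6,0,0,0,0.1,0,0,0.4,0,0,0,0.1]
}}

```text
clock: 13.3
tool_pos: [0.5313, 0.0752, 0.0195]
eef_rot: [[0.996, 0.088, 0.0], [0.088, -0.996, 0.0], [0.0, -0.0, -1.0]]
contact_force: [-0.5, 1.2, -0.6]
gripper_width: 0.36
grip_force: 24.9
```

>>> {"op": "play_rows", "data": {
  "series": [0,0,0,0,0,0,0.1,0,0,0,0,0,0,0.45,0,0,0,0,0,0,0.62,0,0,0,0,0,0,0.62,0,0,-0.5,0,0,0,0.62]
}}

```text
clock: 13.8
tool_pos: [0.5307, 0.0746, 0.0298]
eef_rot: [[0.996, 0.088, -0.001], [0.088, -0.996, 0.0], [-0.001, -0.0, -1.0]]
contact_force: [0.1, -0.4, 0.2]
gripper_width: 0.619
grip_force: 0.0
```

>>> {"op": "play_rows", "data": {
  "series": [0,0,-1,0,0,0,0.62,0,0,-1,0,0,0,0.62,0,0,-1,0,0,0,0.62,0,0,-0.6,0,0,0,0.62,0.7,-1,0,0,0,0,0.7]
}}

```text
clock: 14.3
tool_pos: [0.5449, 0.0949, 0.1054]
eef_rot: [[0.996, 0.085, 0.005], [0.085, -0.996, -0.0], [0.005, 0.001, -1.0]]
contact_force: [0.7, 0.4, 0.0]
gripper_width: 0.703
grip_force: 0.0
```

>>> {"op": "play_rows", "data": {
  "series": [0.7,-1,0,0,0,0,0.7,0.7,-1,0,0,0,0,0.7,0.7,-1,0,0,0,0,0.7,0.7,-1,0,0,0,0,0.7,0.7,-1,0,0,0,0,0.7]
}}

```text
clock: 14.8
tool_pos: [0.6052, 0.2025, 0.1028]
eef_rot: [[0.996, 0.088, 0.001], [0.088, -0.996, 0.0], [0.001, 0.0, -1.0]]
contact_force: [1.2, -0.3, 0.5]
gripper_width: 0.701
grip_force: 0.0
```

>>> {"op": "play_rows", "data": {
  "series": [0.7,-1,0,0,0,0,0.7,0.7,-1,0,0,0,0,0.7,0.7,-1,0,0,0,0,0.7,0,0,0,0,0,0,0.7]
}}

```text
clock: 15.2
tool_pos: [0.6423, 0.2672, 0.1029]
eef_rot: [[0.996, 0.09, 0.002], [0.09, -0.996, 0.001], [0.002, -0.001, -1.0]]
contact_force: [0.5, -0.1, 0.5]
gripper_width: 0.698
grip_force: 0.0
```

```bash
python3 -c "
from h import *
go((*C['A'],.011))"
```

```text
shift [-0.02  0.29  4.6 ] turn [-0.01 -0.02  0.02] t 15.2 w 0.698 gf 0.0 p [0.6423 0.2672 0.1029] F [ 0.5 -0.1  0.5]
```

>>> {"op": "play_rows", "data": {
  "series": [0,0.3,1,0,0,0,0.7,0,0,1,0,0,0,0.7,0,0,1,0,0,0,0.7,0,0,1,0,0,0,0.7,0,0,0.55,0,0,0,0.7]
}}

```text
clock: 15.7
tool_pos: [0.6405, 0.258, 0.0095]
eef_rot: [[0.996, 0.087, -0.002], [0.087, -0.996, -0.001], [-0.002, 0.001, -1.0]]
contact_force: [-0.5, -0.5, -0.5]
gripper_width: 0.698
grip_force: 0.0
```

>>> {"op": "play_rows", "data": {
  "series": [0,0,0,0,0,0,0.3,0,0,0,0,0,0,0.1,0,0,0,0,0,0,0.1,0,0,0,0,0,0,0.1,0,0,0,0,0,0,0.1]
}}

```text
clock: 16.2
tool_pos: [0.6426, 0.2593, 0.0126]
eef_rot: [[0.996, 0.088, 0.003], [0.088, -0.996, 0.001], [0.003, -0.0, -1.0]]
contact_force: [0.3, -1.2, -0.2]
gripper_width: 0.356
grip_force: 24.7
```

>>> {"op": "play_rows", "data": {
  "series": [0,0,-1,0,0,0,0.1,0,0,-1,0,0,0,0.1,0,0,-1,0,0,0,0.1,0,0,-1,0,0,0,0.1,-0.42,0.98,-0.4,0,0,0,0.1]
}}

```text
clock: 16.7
tool_pos: [0.6372, 0.2407, 0.1033]
eef_rot: [[0.996, 0.09, 0.007], [0.09, -0.996, 0.002], [0.007, -0.002, -1.0]]
contact_force: [0.2, -0.4, 0.6]
gripper_width: 0.361
grip_force: 24.8
```

>>> {"op": "play_rows", "data": {
  "series": [-0.42,0.98,0,0,0,0,0.1,-0.42,0.98,0,0,0,0,0.1,-0.42,0.98,0,0,0,0,0.1,-0.42,0.98,0,0,0,0,0.1,-0.42,0.98,0,0,0,0,0.1]
}}

```text
clock: 17.2
tool_pos: [0.6015, 0.1362, 0.0996]
eef_rot: [[0.996, 0.088, 0.001], [0.088, -0.996, 0.0], [0.001, -0.0, -1.0]]
contact_force: [0.1, -1.1, -0.1]
gripper_width: 0.357
grip_force: 24.8
```

>>> {"op": "play_rows", "data": {
  "series": [-0.42,0.98,0,0,0,0,0.1,-0.42,0.98,0,0,0,0,0.1,-0.42,0.98,0,0,0,0,0.1,0,0,0,0,0,0,0.1]
}}

```text
clock: 17.6
tool_pos: [0.5812, 0.0744, 0.0993]
eef_rot: [[0.996, 0.085, 0.001], [0.085, -0.996, -0.0], [0.001, 0.0, -1.0]]
contact_force: [0.5, 0.1, -0.3]
gripper_width: 0.36
grip_force: 24.8
```

```bash
python3 -c "
from h import *
go((*slot(0),.020))"
```

```text
shift [ 0.08 -0.12  3.97] turn [ 0.   -0.   -0.02] t 17.6 w 0.36 gf 24.8 p [0.5812 0.0744 0.0993] F [ 0.5  0.1 -0.3]
```

Place it, then rise to z ≈ 0.24 and look.

>>> {"op": "play_rows", "data": {
  "series": [0.08,-0.1,1,0,0,0,0.1,0,0,1,0,0,0,0.1,0,0,1,0,0,0,0.1,0,0,0.6,0,0,0,0.1,0,0,0.35,0,0,0,0.1]
}}

```text
clock: 18.1
tool_pos: [0.583, 0.0791, 0.0192]
eef_rot: [[0.996, 0.088, -0.0], [0.088, -0.996, 0.0], [-0.0, -0.0, -1.0]]
contact_force: [0.3, 0.6, -0.3]
gripper_width: 0.36
grip_force: 24.8
```

>>> {"op": "play_rows", "data": {
  "series": [0,0,0,0,0,0,0.1,0,0,0,0,0,0,0.45,0,0,0,0,0,0,0.62,0,0,0,0,0,0,0.62,0,0,-0.5,0,0,0,0.62]
}}

```text
clock: 18.6
tool_pos: [0.5827, 0.0788, 0.03]
eef_rot: [[0.996, 0.088, -0.001], [0.088, -0.996, 0.0], [-0.001, -0.0, -1.0]]
contact_force: [0.2, -0.1, -0.3]
gripper_width: 0.622
grip_force: 0.0
```

>>> {"op": "play_rows", "data": {
  "series": [0,0,-1,0,0,0,0.62,0,0,-1,0,0,0,0.62,0,0,-1,0,0,0,0.62,0,0,-1,0,0,0,0.62,0,0,-1,0,0,0,0.62]
}}

```text
clock: 19.1
tool_pos: [0.5837, 0.0789, 0.1325]
eef_rot: [[0.996, 0.088, 0.003], [0.088, -0.996, 0.0], [0.003, 0.0, -1.0]]
contact_force: [0.5, -0.4, -0.2]
gripper_width: 0.623
grip_force: 0.0
```

>>> {"op": "play_rows", "data": {
  "series": [0,0,-1,0,0,0,0.62,0,0,-1,0,0,0,0.62,0,0,-1,0,0,0,0.62,0,0,-1,0,0,0,0.62,0,0,-1,0,0,0,0.62]
}}

```text
clock: 19.6
tool_pos: [0.5833, 0.0788, 0.2325]
eef_rot: [[0.996, 0.088, 0.003], [0.088, -0.996, 0.0], [0.003, 0.0, -1.0]]
contact_force: [0.7, -0.3, -0.3]
gripper_width: 0.622
grip_force: 0.0
```

```bash
cat >> h.py <<'E'
# lid: frame axes (yaw) and hinge from mean of both views
LH=np.array([.5242,-.3103,.1575]); LYW=np.radians(-5)
LX=np.array([np.cos(LYW),np.sin(LYW),0]); LY=np.array([-LX[1],LX[0],0])
def lidR(tilt): # tool x=lid y, y=lid x, z down, turned by tilt about lid y
    return R.from_rotvec(tilt*LY).as_matrix()@np.stack([LY,LX,[0,0,-1]],1)
HINGE=LH+.19*LX-np.array([0,0,.047])
E
python3 - <<'E'
from h import *
f,p=grab("side","side4.png"); cv2.imwrite("pics/s4c.png",cv2.resize(f["pixels"][100:350,200:430,::-1],(552,600)))
g,_=grab("top","top4.png")
print(HINGE); Rt=lidR(-.39); go(LH+.0137*Rt[:,2]-.06*Rt[:,2],Rt)
print(status.read_state()["joints"])
E
```

```text
[ 0.71347699 -0.32685959  0.1105    ]
shift [-19.65  -2.73   0.78] turn [ -2.65   2.2  -11.48] t 19.7 w 0.616 gf 0.0 p [0.5853 0.0789 0.2355] F [0.7 0.9 0.3]
[ 4.31401056e-02 -1.43666020e-02  1.78724178e+00  6.56238879e-05
  1.35949607e+00  1.52615062e+00]
```

View pics/s4c.png

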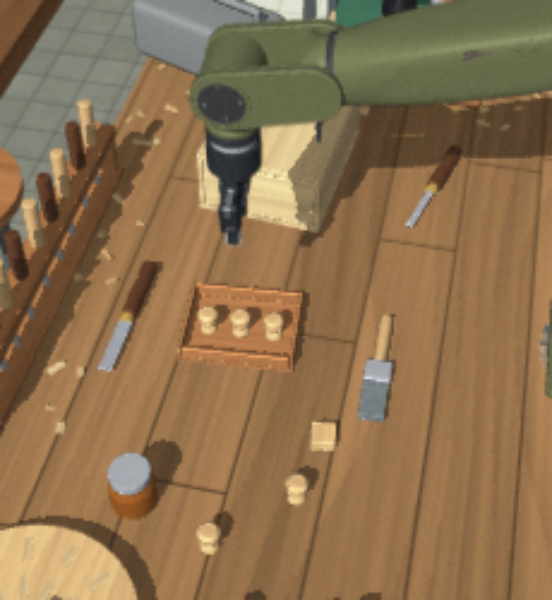

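The side crop shows three knobs upright in the tray at (207,320), (240,322) and (274,325). The other two are still on the bench at (296,488) and (208,537), beside the offcut. Next is the lid.

>>> {"op": "play_rows", "data": {
  "series": [-0.29,1,0,0,0,0,0.5,-0.29,1,0,0,0,0,0.5,-0.29,1,0,0,0,0,0.5,-0.29,1,0,0,0,0,0.5,-0.29,1,0,0,0,0,0.5]
}}

```text
clock: 20.2
tool_pos: [0.5625, -0.024, 0.2295]
eef_rot: [[0.996, 0.088, 0.0], [0.088, -0.996, 0.0], [0.0, -0.0, -1.0]]
contact_force: [0.6, 0.1, 0.5]
gripper_width: 0.499
grip_force: 0.0
```

>>> {"op": "play_rows", "data": {
  "series": [-0.29,1,0,0,0,0,0.5,-0.29,1,0,0,0,0,0.5,-0.29,1,0,0,0,0,0.5,-0.29,1,0,0,0,0,0.5,-0.29,1,0,0,0,0,0.5]
}}

```text
clock: 20.7
tool_pos: [0.5424, -0.1261, 0.2295]
eef_rot: [[0.996, 0.088, 0.0], [0.088, -0.996, 0.0], [0.0, -0.0, -1.0]]
contact_force: [0.1, -0.5, 0.1]
gripper_width: 0.498
grip_force: 0.0
```

>>> {"op": "play_rows", "data": {
  "series": [-0.29,1,0,0,0,0,0.5,-0.29,1,0,0,0,0,0.5,-0.29,1,0,0,0,0,0.5,-0.29,1,0,0,0,0,0.5,-0.29,1,0,0,0,0,0.5]
}}

```text
clock: 21.2
tool_pos: [0.5223, -0.2282, 0.2295]
eef_rot: [[0.996, 0.088, 0.0], [0.088, -0.996, 0.001], [0.0, -0.001, -1.0]]
contact_force: [-0.4, 0.3, -0.4]
gripper_width: 0.503
grip_force: 0.0
```

>>> {"op": "play_rows", "data": {
  "series": [-0.29,1,0,0,0,0,0.5,-0.29,1,0,0,0,0,0.5,-0.29,1,0,0,0,0,0.5,0,0,0,0,0,-0.9,0.5,0,0,0,0,0,-0.9,0.5]
}}

```text
clock: 21.7
tool_pos: [0.5102, -0.2894, 0.2293]
eef_rot: [[0.953, 0.302, 0.0], [0.302, -0.953, 0.001], [0.0, -0.001, -1.0]]
contact_force: [-0.8, -0.0, 1.0]
gripper_width: 0.499
grip_force: 0.0
```

>>> {"op": "play_rows", "data": {
  "series": [0,0,0,0,0,-1,0.5,0,0,0,0,0,-1,0.5,0,0,0,0,0,-1,0.5,0,0,0,0,0,-1,0.5,0,0,0,0,0,-1,0.5]
}}

```text
clock: 22.2
tool_pos: [0.5105, -0.2886, 0.2294]
eef_rot: [[0.615, 0.789, 0.0], [0.789, -0.615, 0.001], [0.001, -0.0, -1.0]]
contact_force: [0.1, -0.3, 0.8]
gripper_width: 0.499
grip_force: 0.0
```

>>> {"op": "play_rows", "data": {
  "series": [0,0,0,0,0,-1,0.5,0,0,0,0,0,-1,0.5,0,0,0,0,0,-1,0.5,0,0,0,0,0,-1,0.5,0,0,0,0,0,-0.8,0.5]
}}

```text
clock: 22.7
tool_pos: [0.5105, -0.2886, 0.2294]
eef_rot: [[0.087, 0.996, 0.0], [0.996, -0.087, 0.001], [0.001, 0.0, -1.0]]
contact_force: [0.2, -0.3, 0.2]
gripper_width: 0.499
grip_force: 0.0
```

>>> {"op": "play_rows", "data": {
  "series": [0,0,0,-0.8,0,0,0.5,0,0,0,-0.8,0,0,0.5,0,0,0,-0.8,0,0,0.5,0,0,0,-0.8,0,0,0.5,0,0,0,0,0,0,0.5]
}}

```text
clock: 23.2
tool_pos: [0.5086, -0.2881, 0.228]
eef_rot: [[0.093, 0.924, 0.372], [0.996, -0.087, -0.033], [0.002, 0.373, -0.928]]
contact_force: [-0.0, 0.0, -0.1]
gripper_width: 0.501
grip_force: 0.0
```

```bash
python3 - <<'E'
from h import *
Rt=lidR(-.39); go(LH+.0137*Rt[:,2]-.05*Rt[:,2],Rt)
print(status.read_state()["joints"])
E
```

```text
shift [-1.04 -0.53  1.78] turn [-0.06  0.   -0.05] t 23.2 w 0.501 gf 0.0 p [ 0.5086 -0.2881  0.228 ] F [-0.   0.  -0.1]
[-0.71112423 -0.21677055  2.01816565  0.25560754  1.03905171 -0.71465393]
```

>>> {"op": "play_rows", "data": {
  "series": [-0.52,-0.27,0.9,0,0,0,0.5,-0.52,-0.27,0.9,0,0,0,0.5,0,0,0,0,0,0,0.5]
}}

```text
clock: 23.5
tool_pos: [0.5113, -0.3095, 0.1894]
eef_rot: [[0.091, 0.925, 0.369], [0.996, -0.086, -0.03], [0.004, 0.37, -0.929]]
contact_force: [0.2, -0.5, -0.3]
gripper_width: 0.501
grip_force: 0.0
```

```bash
python3 - <<'E'
from h import *
Rt=lidR(-.39); go(LH+.0137*Rt[:,2],Rt)
f,p=grab("side"); g,_=grab("top")
cv2.imwrite("pics/s5c.png",np.hstack([cv2.resize(f["pixels"][100:200,290:390,::-1],(400,400)),cv2.resize(g["pixels"][140:240,355:455,::-1],(400,400))]))
E
```

```text
shift [ 0.02 -0.01  2.4 ] turn [-0.09 -0.01 -0.05] t 23.5 w 0.501 gf 0.0 p [ 0.5113 -0.3095  0.1894] F [ 0.2 -0.5 -0.3]
```

View pics/s5c.png

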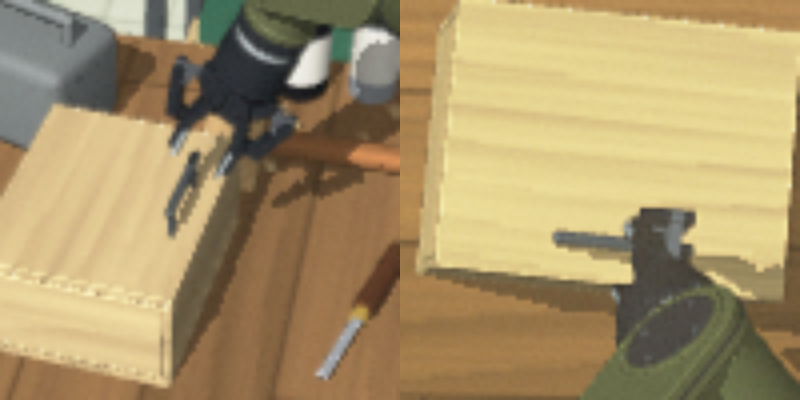

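The two open fingers straddle the handle bar (left panel (190,170), right panel (640,240)), so I'll go down and close.

>>> {"op": "play_rows", "data": {
  "series": [0,0,0.8,0,0,0,0.5,0,0,0.8,0,0,0,0.5,0,0,0.6,0,0,0,0.5,0,0,0.4,0,0,0,0.5,0,0,0,0,0,0,0.5],
  "newtons": 40
}}

```text
clock: 24.1
tool_pos: [0.5316, -0.3108, 0.1424]
eef_rot: [[0.09, 0.924, 0.372], [0.996, -0.085, -0.032], [0.002, 0.373, -0.928]]
contact_force: [-0.8, -0.0, 0.9]
gripper_width: 0.499
grip_force: 0.0
```

>>> {"op": "play_rows", "data": {
  "series": [0,0,0,0,0,0,0.3,0,0,0,0,0,0,0,0,0,0,0,0,0,0,0,0,0,0,0,0,0,0,0,0,0,0,0,0]
}}

```text
clock: 24.6
tool_pos: [0.5296, -0.3117, 0.1443]
eef_rot: [[0.09, 0.925, 0.369], [0.996, -0.083, -0.033], [0.0, 0.371, -0.929]]
contact_force: [-12.0, 0.5, 3.8]
gripper_width: 0.11
grip_force: 39.0
```

```bash
python3 - <<'E'
from h import *
s=status.read_state(); Rt=lidR(-.39); go(LH+.0137*Rt[:,2],Rt)
# constant body twist for n rows to 45 deg
n=20; T=np.eye(4);T[:3,:3]=s["eef_rot"];T[:3,3]=s["tool_pos"]
for a in (.7854/n,):
    Q=R.from_rotvec(a*LY).as_matrix(); p1=HINGE+Q@(s["tool_pos"]-HINGE)
    print("row shift",np.round(T[:3,:3].T@(p1-s["tool_pos"])/.02,3),"turn",np.round(T[:3,:3].T@(a*LY)/.12,3))
Q=R.from_rotvec(.7854*LY).as_matrix(); print("final",HINGE+Q@(s["tool_pos"]-HINGE))
np.savez("g.npz",p=s["tool_pos"],r=s["eef_rot"])
E
```

```text
shift [ 0.04 -0.   -0.03] turn [-0.09  0.01 -0.02] t 24.6 w 0.11 gf 39.0 p [ 0.5296 -0.3117  0.1443] F [-12.    0.5   3.8]
row shift [ 0.     0.202 -0.308] turn [ 0.327 -0.001 -0.   ]
final [ 0.60722889 -0.31845059  0.26486639]
```

>>> {"op": "play_rows", "data": {
  "series": [0,0.1,-0.31,0.33,0,0,0,0,0.2,-0.31,0.33,0,0,0,0,0.2,-0.31,0.33,0,0,0,0,0.2,-0.31,0.33,0,0,0,0,0.2,-0.31,0.33,0,0,0]
}}

```text
clock: 25.1
tool_pos: [0.5396, -0.3126, 0.1798]
eef_rot: [[0.091, 0.979, 0.184], [0.996, -0.09, -0.017], [-0.0, 0.184, -0.983]]
contact_force: [1.7, -1.3, -5.0]
gripper_width: 0.11
grip_force: 39.4
```

```bash
cat >> h.py <<'E'
def lid():
    s=status.read_state(); g=np.load("g.npz")
    T=R.from_matrix(g["r"]).as_matrix().T@(s["eef_rot"])
    rot=R.from_matrix(np.array(s["eef_rot"])@g["r"].T).as_rotvec()@LY
    ang=lambda p:np.arctan2((p-HINGE)[2],-(p-HINGE)@LX)
    gp=lambda p,r:p-.0137*r[:,2]
    # angle of bar as seen from the hinge
    a=ang(gp(s["tool_pos"],s["eef_rot"]))-np.arctan2(.047,.19)
    print("tool turn",round(rot,4),"bar angle",round(a,4),"F",np.round(s["contact_force"],1),"M",np.round(s["wrist_torque"],2),"radius",round(np.hypot((gp(s["tool_pos"],s["eef_rot"])-HINGE)[2],(gp(s["tool_pos"],s["eef_rot"])-HINGE)@LX),4),"t",round(s["clock"],1),np.round(s["joints"],2))
def lidview():
    for n in("side","top"):
        f,p=grab(n); q=p.reshape(-1,3)-HINGE; l=np.stack([q@LX,q@LY,q[:,2]],1)
        m=(abs(l[:,1])>.06)&(abs(l[:,1])<.13)&(l[:,0]>-.21)&(l[:,0]<-.02)&(l[:,2]>.02)&(l[:,2]<.3)
        x=l[m]
        # robust line fit of the lid's top in the x-z plane
        v=cv2.fitLine(x[:,[0,2]].astype(np.float32),cv2.DIST_HUBER,0,.001,.001).ravel()
        d=(x[:,0]-v[2])*v[1]-(x[:,2]-v[3])*v[0]
        print(n,m.sum(),"angle",round(float(-np.arctan(v[1]/v[0])),4),"resid",round(float(np.median(abs(d))),4))
E
python3 -c "
from h import *
lid()"
```

```text
tool turn 0.1942 bar angle 0.1947 F [ 1.7 -1.3 -5. ] M [-0.08  0.02  0.08] radius 0.1954 t 25.1 [-0.65  0.01  1.87  0.11  1.11 -0.6 ]
```

Low forces; continue.

>>> {"op": "play_rows", "data": {
  "series": [0,0.2,-0.31,0.33,0,0,0,0,0.2,-0.31,0.33,0,0,0,0,0.2,-0.31,0.33,0,0,0,0,0.2,-0.31,0.33,0,0,0,0,0.2,-0.31,0.33,0,0,0]
}}

```text
clock: 25.6
tool_pos: [0.5563, -0.314, 0.2125]
eef_rot: [[0.091, 0.996, -0.012], [0.996, -0.091, 0.001], [0.0, -0.012, -1.0]]
contact_force: [1.4, -1.6, -3.1]
gripper_width: 0.11
grip_force: 39.4
```

>>> {"op": "play_rows", "data": {
  "series": [0,0.2,-0.31,0.33,0,0,0,0,0.2,-0.31,0.33,0,0,0,0,0.2,-0.31,0.33,0,0,0,0,0.2,-0.31,0.33,0,0,0,0,0.2,-0.31,0.33,0,0,0]
}}

```text
clock: 26.1
tool_pos: [0.5791, -0.316, 0.2413]
eef_rot: [[0.091, 0.974, -0.207], [0.996, -0.089, 0.019], [0.0, -0.208, -0.978]]
contact_force: [0.9, -0.2, -3.7]
gripper_width: 0.112
grip_force: 39.4
```

```bash
python3 -c "
from h import *
lid(); lidview()"
```

```text
tool turn 0.5895 bar angle 0.587 F [ 0.9 -0.2 -3.7] M [-0.07 -0.36  0.1 ] radius 0.1955 t 26.1 [-0.54  0.26  1.49 -0.09  1.58 -0.44]
side 550 angle 0.5903 resid 0.0013
top 1208 angle 0.5886 resid 0.0013
```

>>> {"op": "play_rows", "data": {
  "series": [0,0.2,-0.31,0.33,0,0,0,0,0.2,-0.31,0.33,0,0,0,0,0.2,-0.31,0.33,0,0,0,0,0.2,-0.31,0.33,0,0,0,0,0.1,-0.15,0.16,0,0,0]
}}

```text
clock: 26.7
tool_pos: [0.6038, -0.3183, 0.2628]
eef_rot: [[0.091, 0.922, -0.376], [0.996, -0.084, 0.035], [0.001, -0.378, -0.926]]
contact_force: [-0.6, -0.0, -2.5]
gripper_width: 0.109
grip_force: 40.3
```

>>> {"op": "play_rows", "data": {
  "series": [0,0.1,-0.15,0.16,0,0,0,0,0,0,0,0,0,0,0,0,0,0,0,0,0,0,0,0,0,0,0,0,0,0,0,0,0,0,0]
}}

```text
clock: 27.2
tool_pos: [0.6065, -0.3185, 0.2648]
eef_rot: [[0.091, 0.915, -0.392], [0.996, -0.083, 0.036], [0.0, -0.394, -0.919]]
contact_force: [1.1, -0.1, -5.9]
gripper_width: 0.107
grip_force: 40.2
```

```bash
python3 -c "
from h import *
lid(); lidview()
f,p=grab('side','fin.png')"
```

```text
tool turn 0.7847 bar angle 0.7804 F [ 1.1 -0.1 -5.9] M [-0.02 -0.7   0.06] radius 0.1955 t 27.2 [-0.5   0.41  1.28 -0.16  1.82 -0.42]
side 391 angle 0.7715 resid 0.0009
top 1113 angle 0.7819 resid 0.0011
```

View pics/fin.png

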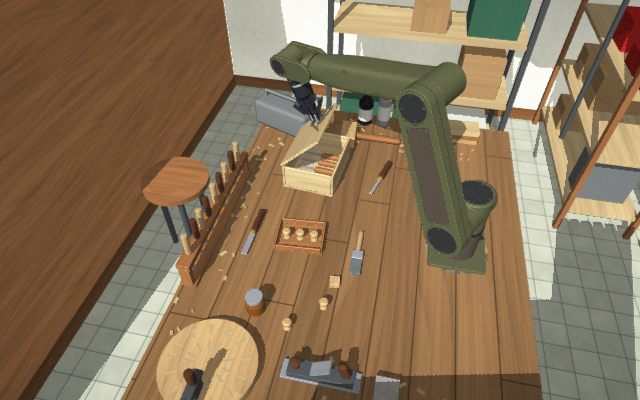

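The final view shows the lid held open at about (318,135), with measured angles of 0.772–0.785 rad. Three knobs are upright in the tray at (300,234), and the rest of the bench is undisturbed.

```bash
python3 -c "
from h import *
print(status.read_state()['joint_vel'].round(3)); print(job.sign_off())"
```

```text
[ 0.001  0.001 -0.002 -0.     0.003 -0.001]
the job is handed in; nothing more can be done
None
```

The job is handed in: three knobs stand upright in the tray, the other two are where they were, and the gripper holds the lid still at about 45° (0.77–0.785 rad measured), about 27 s in.

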